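Swap the small carton at the back of the supply tray

ROBOT

A 6-joint arm with a two-finger parallel gripper is mounted at the origin on a cart in front of the work surface, level with it; the furniture and walls round the work are solid. World frame = base frame: x ahead of the robot, y to its left, z up, the work surface at z = 0. Lengths are in m, angles in rad, forces in N, time in s.
With the tool pointing down it reaches from about 0.275 to 0.725 m from the base axis. Payload 5.6 kg.
Tool frame: the origin (TCP) lies at the very end of the fingers, on their centre line; the grasp point (between the pads) lies 19 mm behind it; z points along the fingers, y is the line along which they close (so a half turn about z gives the same grasp; the last joint's range is limited). The gripper opens to 85 mm and grips with 20 to 120 N. Pads are 22 mm wide; open, the fingers measure 114 mm over their backs; the gripper's body (76 mm by 85 mm) begins 54 mm behind the grasp point. The pads swing forward as they close: fully open they stand 13 mm farther back than shut.
Start: joints at [-0.978, 0.255, 0.108, 0, -1.424, -0.285], TCP at [0.167, -0.524, 0.211] pointing down, gripper open.
Joint ranges: [-2.95, 2.95], [-1.21, 1.97], [-1.09, 1.5], [-2.87, 1.71], [-2.94, -0.07], [-3.05, 3.05]. Speed limits (rad/s): [2.57, 2.57, 3.14, 3.14, 3.14, 3.14].

INTERFACE

Orientations are given as a unit quaternion [w, x, y, z].
In Python, from cell import ctrl, optics gives the robot as it stands.
- The arm moves only by the shell command python3 -m creep 'ROWS' [OPENING] [FORCE]. ROWS is JSON, a list of rows, each an object with "offset": the shift along the tool's x, y, z in m, a list of three; "turn": the turn, a rotation vector about the tool's x, y, z in rad, a list of three. In form: [{"offset": [x, y, z], "turn": [wx, wy, wz]}, ...]. A call has 1 to 8 rows; each row shifts and turns the commanded pose from where the row before left it, along the tool's axes as they then stand; what a row does not reach is not made up. A row lasts 1/10 s, in which the tool goes at most 50 mm and 8.59 degrees, less where a joint would pass 70% of its speed; a pose out of reach is approached as far as the arm can. A call with a gripper value outside its range is refused whole. OPENING is the closure, from -1 (fully open) to 1 (shut), set as the call begins (- or left out, the last holds). The fingers move at their own pace and stop on an object; FORCE is the grip in N (left out, the last holds). Time passes only in rows, so rows that do not move let the fingers close. It gives the time, the measured TCP pose, the force, the opening and the grip force at its end, in the units of the state.
- ctrl.observe(): the state, without advancing time (a new reading comes with each control period).
- optics.camera(name): name is "side" or "top" or "wrist"; returns a dict with "color" (400x640x3 uint8, red, green, blue), "fx", "fy", "cx", "cy" (pixels), "dist_coeffs" ([k1, k2, p1, p2, k3] as OpenCV has them; the pictures are not rectified), "pose" (4x4, takes a point from camera to world coordinates). Camera axes: x right, y up, looking along -z (the intrinsics and any distortion apply to the point x, -y, -z); pixel columns grow to the right and rows downward; lengths in m; the calibration is good to about 2 mm. A picture is of the moment at which its call begins. There is no depth.
- ctrl.job_done(): hands the job in; it is judged then, once.
The state is a dict: "time_s": time; "joints": joint angles; "qd": joint speeds; "effort": joint torques, N m; "tool_pos": TCP position; "orientation": TCP orientation; "ft_force": force on the tool from outside, world axes, zero at the start; "torque": the same for the moment, N m; "width": finger opening in m; "grasp_force": force on a finger pad.
Only numpy, scipy, OpenCV 4.12 (cv2) and the standard library are available. Lean on these libraries where they do the work, as an engineer would, in place of code of your own. Each camera call takes 0.05 s, during which the arm holds its last target. There are 200 camera calls.

TASK

The small lying carton at the back of the steel tray is wanted: to get at it, first move the spool and the big carton that hem it in over to the black rubber mat, then take the small lying carton out and set it down near the middle of the plywood board. Stand the other small carton, the upright one on the bench in front of the tray, in its place on the rubber patch at the back of the tray while the way is clear, and only then put the spool and the big carton back where each of them stood. Keep everything upright as it is now, and leave the other things on the bench where they are.

Things in the scene. Friction and masses are not known exactly. Their poses are not given: they have to be found in the camera images.
- spool: White spool of line standing upright, 53 mm diameter at its thin flanges (48 mm solid core, which is what fingers close on) and 50 mm high. Origin at the centre of its underside, z up; its yaw has no meaning. Starts in the tray, left or right of the lying carton and about 25 mm nearer the front; the spool and the big carton swap sides from start to start.
- big_carton: Largest of the three red cartons, about a cube: 46 mm along its x, 53 mm along its y, 56 mm high. Origin at the centre of its underside, z up. Starts in the tray, on the other side from the spool, its x roughly along the tray's x.
- lying_carton: Small red carton lying at the back of the tray between spool and big carton: 26 mm along its x, 35 mm along its y, 26 mm high. Origin at the centre of its underside, z up. Its long y axis lies roughly along the tray's x (front to back).
- standing_carton: Small red carton standing alone on the bench in front of the tray: 26 x 27 mm, 34 mm high (square from above). Origin at the centre of its underside, z up, at bench height.
- tray: Fixed open steel tray, 130 mm along its x (front to back, x away from the robot) by 200 mm along y; rim 18 mm high, 3 mm thick; inner floor 4 mm above the bench. Origin at the centre of its underside. Spool and big carton start 10 mm behind its middle (+x), 49 mm to either side; they overtop the rim and can be gripped front-to-back with the fingertips above it. Place and yaw vary.
- tray_back (a point): Centre of the black rubber patch (46 x 46 mm) on the tray's floor at the back, 4 mm above the bench; on the tray's centre line, 36 mm behind its middle and 26 mm from the inside of its rear rim. The lying carton starts on it, within about 2 mm; the standing carton goes on it. x and y axes as the tray's.
- mat: Fixed thin black rubber mat, 120 mm along its x by 170 mm along its y, top 3 mm above the bench: the side area where spool and big carton wait side by side. Origin at the centre of its underside. Left or right of the tray, swapping sides with the board.
- board: Fixed square plywood board, 110 x 110 mm, top 9 mm above the bench: where the lying carton must go. Origin at the centre of its underside. Left or right of the tray, on the other side from the mat.
- pack_left: Clear pack of fasteners with a green card, about 64 x 78 x 26 mm, lying on the bench behind and to the left: a bystander. Origin at the centre of its underside.
- pack_right: Clear pack of fasteners with a blue card, about 64 x 78 x 26 mm, lying on the bench behind and to the right: a bystander. Origin at the centre of its underside.
There are look-alikes about, which are no part of the job. What is shaped like the lying_carton but orange, purple or turquoise is not meant.

How it is judged:
By the outcome, as a careful person would: the job done as asked, in the order asked, and still so for the second after the job is handed in, with the robot touching nothing.
It also fails if it takes over 134 s, if anything falls off the work surface, if the arm or the gripper's body presses on something with over 40 N, if the wrist force passes 120 N, or if a joint passes its speed limit or range.

## Working session

There is one attempt and no reset: what is moved stays moved. The work goes in short steps, Python scripts to look and compute and a shell command to move; the robot and the scene stay as the last step left them, time stands still between calls to the robot, and variables do not carry over. Pictures are saved under pics/ and viewed, at most 14 in all, crops included, and the job is handed in when it is done.

```bash
mkdir -p pics; ls
python3 - <<'E'
from cell import ctrl, optics
import cv2,numpy as np
s=ctrl.observe();print(s)
for n in("top","side"):
    c=optics.camera(n);cv2.imwrite(f"pics/{n}0.png",c["color"][:,:,::-1]);print(n,c["fx"],c["fy"],c["cx"],c["cy"],c["dist_coeffs"],np.round(c["pose"],4).tolist())
E
```

```text
pics
{'time_s': 0.0, 'joints': array([-9.78385022e-01,  2.55739377e-01,  1.06988854e-01, -4.38541994e-04,
       -1.42390041e+00, -2.84615198e-01]), 'qd': array([ 1.77843095e-03,  9.15158683e-05,  1.51646932e-04,  2.55219727e-04,
        1.71257427e-04, -1.29699502e-03]), 'effort': array([-2.36031447e-03, -3.86633492e+01,  2.37935472e+01,  5.36542162e+00,
       -6.11615251e-03,  2.47843235e-05]), 'tool_pos': array([ 0.16651236, -0.52362351,  0.20969917]), 'orientation': array([-1.97368619e-04, -1.53259286e-01,  9.88185552e-01,  9.31652688e-04]), 'ft_force': array([ 1.08557985,  0.51263584, -0.62658535]), 'torque': array([-0.04012349,  0.03453229, -0.00490295]), 'grasp_force': 0.0, 'width': 0.08536583287553848}
top 481.93650686109874 481.93650686109874 311.6974321408657 200.33111104492477 [-0.0964282  0.         0.         0.         0.       ] [[0.0009, 0.9972, -0.0749, 0.4718], [-0.9998, 0.0026, 0.0218, 0.0169], [0.0219, 0.0748, 0.997, 1.3299], [0.0, 0.0, 0.0, 1.0]]
side 519.3049887206347 519.3049887206347 316.1006598750572 204.06725017908903 [-0.03334358  0.          0.          0.          0.        ] [[-0.8908, 0.241, -0.3852, 0.1131], [-0.4543, -0.4576, 0.7643, 0.862], [0.0079, 0.8559, 0.5171, 0.6433], [0.0, 0.0, 0.0, 1.0]]
```

View pics/top0.png

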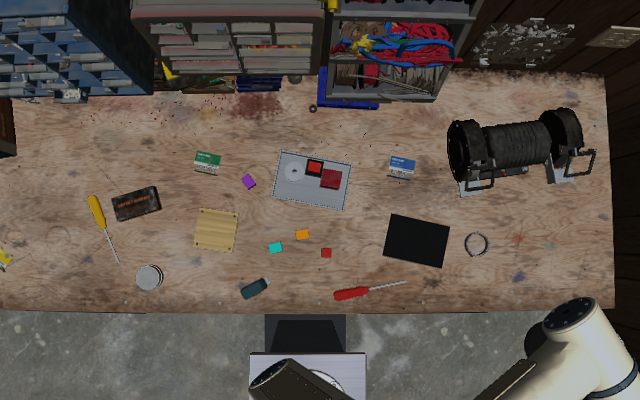

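View pics/side0.png

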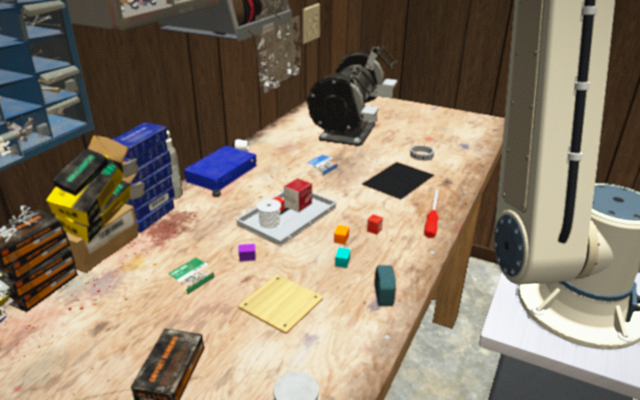

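The top view shows the tray at about (312,180). In it are the spool at (294,171), the lying carton at (315,167) and the big carton at (331,179). The red candidate for the standing carton is at (326,253). The look-alikes are orange (302,234), turquoise (275,247) and purple (248,181). The mat is at (416,240) and the board at (215,230). I'll confirm in an enlarged crop and measure.

```bash
cat > h.py <<'E'
from cell import ctrl, optics
import cv2,numpy as np
from scipy.spatial.transform import Rotation as R
def ray(c,uv):
    K=np.array([[c["fx"],0,c["cx"]],[0,c["fy"],c["cy"]],[0,0,1]])
    p=cv2.undistortPoints(np.float64(uv).reshape(-1,1,2),K,np.float64(c["dist_coeffs"])).reshape(-1,2)
    P=np.array(c["pose"]);d=np.c_[p[:,0],-p[:,1],-np.ones(len(p))]@P[:3,:3].T
    return P[:3,3],d
def onz(c,uv,z):
    o,d=ray(c,uv);return (o+d*((z-o[2])/d[:,2])[:,None])[:,:2]
def blob(c,mask,box=None,n=0):
    m=mask.astype(np.uint8)*255
    if box: 
        k=np.zeros_like(m);u0,v0,u1,v1=box;k[v0:v1,u0:u1]=1;m*=k
    cs,_=cv2.findContours(m,cv2.RETR_EXTERNAL,cv2.CHAIN_APPROX_NONE)
    return sorted(cs,key=cv2.contourArea)[::-1]
def rect(c,cnt,z):
    w=onz(c,cnt.reshape(-1,2),z)
    (x,y),(a,b),t=cv2.minAreaRect((w*1000).astype(np.float32))
    if t>45:t-=90;a,b=b,a
    return np.round([x,y,a,b,t],1)   # mm: centre, size along x', y', angle deg
def pose():
    s=ctrl.observe();q=s["orientation"];r=R.from_quat([q[1],q[2],q[3],q[0]])
    return s,np.array(s["tool_pos"]),r
def to(x,y,z,yaw=None):
    """tool offset (mm) and turn needed; yaw = wanted direction of finger-closing axis (deg)"""
    s,p,r=pose();d=r.inv().apply(np.array([x,y,z])/1000-p)*1000
    ty=r.apply([0,1,0]);cur=np.degrees(np.arctan2(ty[1],ty[0]))
    tz=r.apply([0,0,1]);
    print("t %.2f"%s["time_s"],"pos",np.round(p*1e3,1),"off",np.round(d,1),"closeaxis %.1f"%cur,"tz",np.round(tz,3), "j6 %.2f"%s["joints"][5], end=" ")
    if yaw is not None:
        # positive turn about tool z (down) = negative world yaw
        e=-(yaw-cur);e=(e+90)%180-90;print("turnz %.1f deg = %.3f rad"%(e,np.radians(e)),end="")
    print()
E
python3 - <<'E'
from h import *
c=optics.camera("top");im=c["color"];h=cv2.cvtColor(im,cv2.COLOR_RGB2HSV);H,S,V=[h[...,i].astype(int) for i in range(3)]
cv2.imwrite("pics/crop1.png",cv2.resize(im[140:275,180:340,::-1],None,fx=5,fy=4.4,interpolation=cv2.INTER_CUBIC))
cv2.imwrite("pics/crop1.png",cv2.resize(im[145:265,240:400,::-1],None,fx=5,fy=5,interpolation=cv2.INTER_CUBIC))
red=((H<6)|(H>172))&(S>150)&(V>60)
for z,b in((34,(315,240,340,265)),(60,(300,150,350,200))):
    for k in blob(c,red,b)[:3]: print("red",cv2.contourArea(k),cv2.boundingRect(k),rect(c,k,z/1000))
k=blob(c,V<45,(375,205,455,275))[0];print("mat",cv2.boundingRect(k),rect(c,k,.003))
k=blob(c,(H>15)&(H<30)&(S>90)&(V>110),(188,200,245,260))[0];print("board",cv2.boundingRect(k),rect(c,k,.009))
k=blob(c,(S<75)&(V>90),(265,140,360,220))[0];print("tray",cv2.boundingRect(k),rect(c,k,.018))
print(im[200,300],im[240,416],im[225,210],im[165,289],im[185,330],im[165,315])
E
```

```text
red 72.5 (322, 248, 10, 10) [429.  -51.3  24.1  24.2  -0. ]
red 272.5 (321, 169, 21, 19) [626.9 -61.5  44.   50.3  -9.3]
red 105.0 (307, 161, 15, 12) [656.6 -16.4  28.   33.6 -13.8]
mat (383, 214, 67, 54) [ 460.7 -301.5  117.6  169.3  -12.9]
board (193, 207, 46, 46) [490.5 251.1 109.5 111.1  -8.2]
tray (265, 140, 95, 80) [ 6.282e+02 -1.330e+01  2.187e+02  2.598e+02  3.000e-01]
[121 126 132] [14 15 16] [153 132  89] [140 146 151] [103  30  33] [145  30  23]
```

View pics/crop1.png

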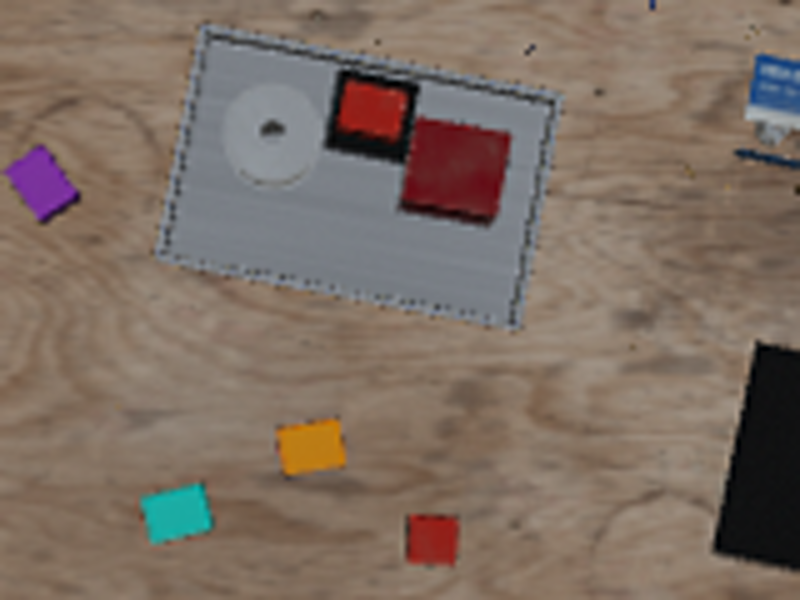

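The crop settles the identities. The lying carton is the red one on the black patch, crop (372,108), between the spool and the big dark-red carton. The standing carton is the only red one on the bench, crop (432,540). The orange, turquoise and purple ones are decoys.

Run:
```python
from h import *
c=optics.camera("top")
cr=lambda pts:np.array(pts,float)/5+[240-.4,145-.4]
def q(n,pts,z):
    w=onz(c,cr(pts),z)*1000;m=w.mean(0);r=cv2.minAreaRect(w.astype(np.float32));print(n,np.round(m,1),np.round(w,0).tolist(),np.round(r[1],1),round(r[2],1))
q("tray",[(205,27),(562,97),(520,327),(157,258)],.018)
q("big",[(422,120),(511,131),(497,212),(402,206)],.060)
q("lying",[(345,80),(410,87),(402,139),(339,131)],.030)
q("spool",[(272,85),(322,137),(272,187),(222,137)],.054)
q("stand",[(408,515),(458,515),(457,565),(408,565)],.034)
c=optics.camera("wrist");print(np.round(c["pose"],3).tolist(),c["fx"],c["cx"],c["cy"],c["dist_coeffs"])
to(626,-60,150,79)
```

```text
tray [626.4 -12.1] [[709.0, 74.0], [671.0, -123.0], [544.0, -99.0], [581.0, 99.0]] [201.8 130.2] 79.4
big [626.7 -62.6] [[652.0, -44.0], [646.0, -91.0], [603.0, -83.0], [606.0, -33.0]] [52.9 47. ] 83.2
lying [662.  -18.8] [[678.0, -3.0], [674.0, -38.0], [646.0, -34.0], [650.0, 0.0]] [35.6 28.9] 83.4
spool [643.6  36.3] [[671.0, 36.0], [643.0, 10.0], [616.0, 36.0], [643.0, 63.0]] [38.9 38.6] 45.0
stand [428.8 -50.3] [[442.0, -37.0], [442.0, -64.0], [415.0, -63.0], [415.0, -37.0]] [26.8 26.7] 90.0
[[-0.303, -0.901, -0.31, 0.087], [0.953, -0.286, -0.099, -0.55], [0.001, -0.326, 0.945, 0.373], [0.0, 0.0, 0.0, 1.0]] 336.0238534723986 316.52384329132366 196.74613589589035 [0.00063582 0.         0.         0.         0.        ]
t 0.25 pos [ 166.6 -523.9  210.2] off [-578.4  302.9   60.4] closeaxis 107.6 tz [-0.     0.001 -1.   ] j6 -0.28 turnz 28.6 deg = 0.500 rad
```

Every estimate agrees with the tray geometry (tray centre (626,-12), yaw -10.7°). I'll turn the tool so its closing axis lies along the tray's x.

```bash
python3 -m creep '[{"offset":[0,0,0],"turn":[0,0,-0.135]},{"offset":[0,0,0],"turn":[0,0,-0.135]},{"offset":[0,0,0],"turn":[0,0,-0.135]},{"offset":[0,0,0],"turn":[0,0,-0.135]},{"offset":[0,0,0],"turn":[0,0,-0.135]},{"offset":[0,0,0],"turn":[0,0,-0.135]},{"offset":[0,0,0],"turn":[0,0,-0.135]},{"offset":[0,0,0],"turn":[0,0,-0.135]}]' -1 40; python3 -c "
from h import *
to(627,-62,180,169.3)"
```

```text
time_s: 1.05
tool_pos: [0.1666, -0.524, 0.2104]
orientation: [0.0, -0.642, 0.767, 0.0]
ft_force: [0.5, -0.5, 0.1]
width: 0.0852
grasp_force: 0.0
t 1.05 pos [ 166.6 -524.   210.4] off [-536.  -371.6   30.5] closeaxis 169.8 tz [-0.  0. -1.] j6 0.80 turnz 0.5 deg = 0.009 rad
```

```bash
python3 -m creep '[{"offset":[-0.033,-0.023,0.002],"turn":[0,0,0.009]},{"offset":[-0.033,-0.023,0.002],"turn":[0,0,0]},{"offset":[-0.033,-0.023,0.002],"turn":[0,0,0]},{"offset":[-0.033,-0.023,0.002],"turn":[0,0,0]},{"offset":[-0.033,-0.023,0.002],"turn":[0,0,0]},{"offset":[-0.033,-0.023,0.002],"turn":[0,0,0]},{"offset":[-0.033,-0.023,0.002],"turn":[0,0,0]},{"offset":[-0.033,-0.023,0.002],"turn":[0,0,0]}]' 
python3 -m creep '[{"offset":[-0.033,-0.023,0.002],"turn":[0,0,0]},{"offset":[-0.033,-0.023,0.002],"turn":[0,0,0]},{"offset":[-0.033,-0.023,0.002],"turn":[0,0,0]},{"offset":[-0.033,-0.023,0.002],"turn":[0,0,0]},{"offset":[-0.033,-0.023,0.002],"turn":[0,0,0]},{"offset":[-0.033,-0.023,0.002],"turn":[0,0,0]},{"offset":[-0.033,-0.023,0.002],"turn":[0,0,0]},{"offset":[0,0,0],"turn":[0,0,0]}]' >/dev/null
python3 - <<'E'
from h import *
to(627,-62,180,169.3)
c=optics.camera("wrist");cv2.imwrite("pics/w1.png",c["color"][:,:,::-1]);print(np.round(c["pose"],3).tolist())
E
```

```text
time_s: 1.85
tool_pos: [0.3983, -0.2984, 0.1946]
orientation: [0.0, -0.636, 0.772, -0.0]
ft_force: [0.7, -0.9, 0.4]
width: 0.0855
grasp_force: 0.0
t 2.65 pos [ 601.6 -100.4  178.5] off [-42.5 -17.8  -1.5] closeaxis 169.2 tz [-0.002  0.001 -1.   ] j6 -0.28 turnz -0.1 deg = -0.002 rad
[[-0.982, -0.178, -0.06, 0.586], [0.187, -0.929, -0.32, -0.183], [0.002, -0.325, 0.946, 0.342], [0.0, 0.0, 0.0, 1.0]]
```

View pics/w1.png

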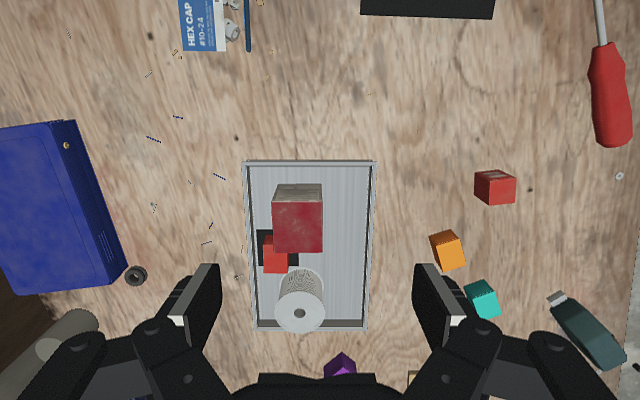

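The wrist view shows the tray (245–375, 160–330). In it the big carton's top is at (272–322, 205–252), the lying carton's at (276,255) and the spool's at (300,313). I'll cross-check positions from here.

Run:
```python
from h import *
c=optics.camera("wrist")
f=lambda n,p,z:print(n,np.round(onz(c,p,z)*1000,1).tolist())
f("big top",[(272,205),(322,205),(322,252),(272,252),(297,228.5)],.060)
f("lying",[(264,244),(264,273),(288,273)],.030)
f("spool",[(300,313),(274,313),(326,313),(300,333)],.054)
f("tray",[(244,160),(376,160),(369,329),(254,329)],.018)
to(627,-62,90,169.3)
```

```text
big top [[643.6, -88.9], [599.5, -80.5], [608.2, -34.1], [654.4, -43.0], [626.3, -62.2]]
lying [[667.8, -38.5], [676.0, -5.1], [650.8, -0.3]]
spool [[643.8, 34.1], [670.1, 29.0], [617.5, 39.2], [649.0, 58.9]]
tray [[668.4, -125.9], [540.8, -101.4], [575.7, 99.0], [709.1, 73.3]]
t 2.75 pos [ 599.7 -103.1  179.8] off [-45.5 -19.2  89.7] closeaxis 169.1 tz [-0.001 -0.    -1.   ] j6 -0.28 turnz -0.2 deg = -0.004 rad
```

```bash
python3 -m creep '[{"offset":[-0.023,-0.0095,0.01],"turn":[0,0,0]},{"offset":[-0.023,-0.0095,0.02],"turn":[0,0,0]},{"offset":[0,0,0.03],"turn":[0,0,0]},{"offset":[0,0,0.03],"turn":[0,0,0]},{"offset":[0,0,0],"turn":[0,0,0]},{"offset":[0,0,0],"turn":[0,0,0]}]';  python3 -c "
from h import *
to(626.7,-62.3,22,169.3)"
```

```text
time_s: 3.35
tool_pos: [0.6268, -0.0633, 0.0916]
orientation: [-0.0, -0.636, 0.772, -0.0]
ft_force: [-0.3, -0.5, 0.4]
width: 0.0853
grasp_force: 0.0
t 3.35 pos [626.8 -63.3  91.6] off [-1.1  0.3 69.6] closeaxis 169.0 tz [ 0.    -0.001 -1.   ] j6 -0.34 turnz -0.3 deg = -0.006 rad
```

```bash
python3 -m creep '[{"offset":[-0.001,0,0.02],"turn":[0,0,0]},{"offset":[0,0,0.02],"turn":[0,0,0]},{"offset":[0,0,0.015],"turn":[0,0,0]},{"offset":[0,0,0.014],"turn":[0,0,0]},{"offset":[0,0,0],"turn":[0,0,0]},{"offset":[0,0,0],"turn":[0,0,0]}]'; python3 -m creep '[{"offset":[0,0,0],"turn":[0,0,0]},{"offset":[0,0,0],"turn":[0,0,0]},{"offset":[0,0,0],"turn":[0,0,0]},{"offset":[0,0,0],"turn":[0,0,0]},{"offset":[0,0,0],"turn":[0,0,0]},{"offset":[0,0,0],"turn":[0,0,0]},{"offset":[0,0,0],"turn":[0,0,0]},{"offset":[0,0,0],"turn":[0,0,0]}]' 1 35
```

```text
time_s: 3.95
tool_pos: [0.6284, -0.0617, 0.0238]
orientation: [0.001, -0.636, 0.772, -0.001]
ft_force: [0.0, -0.2, 0.6]
width: 0.0851
grasp_force: 0.0
time_s: 4.75
tool_pos: [0.6277, -0.0613, 0.0226]
orientation: [0.001, -0.636, 0.772, -0.001]
ft_force: [-1.5, 1.9, 4.9]
width: 0.0451
grasp_force: 37.4
```

```bash
python3 -m creep '[{"offset":[0,0,-0.01],"turn":[0,0,0]},{"offset":[0,0,-0.02],"turn":[0,0,0]},{"offset":[0,0,-0.03],"turn":[0,0,0]},{"offset":[0,0,-0.03],"turn":[0,0,0]},{"offset":[0.015,0.006,0],"turn":[0,0,0]},{"offset":[0.028,0.011,0],"turn":[0,0,0]},{"offset":[0.033,0.013,0],"turn":[0,0,0]},{"offset":[0.033,0.013,0],"turn":[0,0,0]}]'; python3 -m creep '[{"offset":[0.033,0.013,0],"turn":[0,0,0]},{"offset":[0.033,0.013,0],"turn":[0,0,0]},{"offset":[0.033,0.013,0],"turn":[0,0,0]},{"offset":[0.033,0.013,0],"turn":[0,0,0]},{"offset":[0.033,0.013,0],"turn":[0,0,0]},{"offset":[0.018,0.007,0],"turn":[0,0,0]},{"offset":[0.01,0.003,0],"turn":[0,0,0]},{"offset":[0,0,0],"turn":[0,0,0]}]';  python3 -c "
from h import *
to(452,-340.5,22,167.5)"
```

```text
time_s: 5.55
tool_pos: [0.5628, -0.1609, 0.1112]
orientation: [-0.0, -0.636, 0.771, 0.0]
ft_force: [0.0, -1.0, -0.2]
width: 0.0452
grasp_force: 36.8
time_s: 6.35
tool_pos: [0.4529, -0.3359, 0.1113]
orientation: [-0.0, -0.635, 0.772, 0.0]
ft_force: [0.1, 0.3, -1.5]
width: 0.045
grasp_force: 36.8
t 6.35 pos [ 452.9 -335.9  111.3] off [ 4.7 -0.1 89.3] closeaxis 168.9 tz [-0.001  0.    -1.   ] j6 0.17 turnz 1.4 deg = 0.024 rad
```

```bash
python3 -m creep '[{"offset":[0.002,0,0.02],"turn":[0,0,0]},{"offset":[0.002,0,0.025],"turn":[0,0,0]},{"offset":[0,0,0.02],"turn":[0,0,0]},{"offset":[0,0,0.012],"turn":[0,0,0]},{"offset":[0,0,0.008],"turn":[0,0,0]},{"offset":[0,0,0.003],"turn":[0,0,0]},{"offset":[0,0,0],"turn":[0,0,0]},{"offset":[0,0,0],"turn":[0,0,0]}]';python3 -m creep '[{"offset":[0,0,0.001],"turn":[0,0,0]},{"offset":[0,0,0],"turn":[0,0,0]}]'
```

```text
time_s: 7.15
tool_pos: [0.4536, -0.3394, 0.0245]
orientation: [0.0, -0.636, 0.772, -0.001]
ft_force: [0.2, -0.6, -0.6]
width: 0.0451
grasp_force: 36.8
time_s: 7.35
tool_pos: [0.4531, -0.3393, 0.023]
orientation: [0.0, -0.636, 0.772, -0.0]
ft_force: [0.4, -0.0, -1.2]
width: 0.0452
grasp_force: 36.8
```

```bash
python3 -m creep '[{"offset":[0,0,0.001],"turn":[0,0,0]},{"offset":[0,0,0.0005],"turn":[0,0,0]},{"offset":[0,0,0],"turn":[0,0,0]}]'; python3 -m creep '[{"offset":[0,0,0],"turn":[0,0,0]},{"offset":[0,0,0],"turn":[0,0,0]},{"offset":[0,0,0],"turn":[0,0,0]},{"offset":[0,0,0],"turn":[0,0,0]},{"offset":[0,0,-0.015],"turn":[0,0,0]},{"offset":[0,0,-0.03],"turn":[0,0,0]},{"offset":[0,0,-0.03],"turn":[0,0,0]},{"offset":[0,0,-0.02],"turn":[0,0,0]}]' -1;python3 - <<'E'
from h import *
to(644,35,110,169.3)
c=optics.camera("wrist");cv2.imwrite("pics/w2.png",c["color"][:,:,::-1])
E
```

```text
time_s: 7.65
tool_pos: [0.4531, -0.3393, 0.0216]
orientation: [0.0, -0.636, 0.772, -0.0]
ft_force: [-0.4, 0.8, 2.8]
width: 0.0455
grasp_force: 37.2
time_s: 8.45
tool_pos: [0.4536, -0.3397, 0.1184]
orientation: [0.0, -0.636, 0.772, -0.001]
ft_force: [-0.1, -0.7, -0.6]
width: 0.0856
grasp_force: 0.0
t 8.45 pos [ 453.6 -339.7  118.4] off [-404.1 -115.5    8.2] closeaxis 169.0 tz [ 0.002 -0.001 -1.   ] j6 0.17 turnz -0.3 deg = -0.005 rad
```

View pics/w2.png

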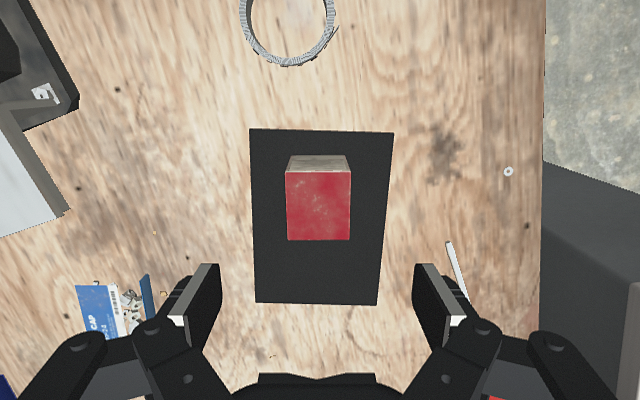

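The wrist view shows the big carton upright on the mat, top at (318,205). Next, the spool.

```bash
python3 -m creep '[{"offset":[-0.016,-0.005,0],"turn":[0,0,0]},{"offset":[-0.032,-0.009,0],"turn":[0,0,0]},{"offset":[-0.034,-0.01,0],"turn":[0,0,0]},{"offset":[-0.034,-0.01,0],"turn":[0,0,0]},{"offset":[-0.034,-0.01,0],"turn":[0,0,0]},{"offset":[-0.034,-0.01,0],"turn":[0,0,0]},{"offset":[-0.034,-0.01,0],"turn":[0,0,0]},{"offset":[-0.034,-0.01,0],"turn":[0,0,0]}]' >/dev/null;  python3 -m creep '[{"offset":[-0.034,-0.01,0],"turn":[0,0,0]},{"offset":[-0.034,-0.01,0],"turn":[0,0,0]},{"offset":[-0.034,-0.01,0],"turn":[0,0,0]},{"offset":[-0.03,-0.007,0],"turn":[0,0,0]},{"offset":[-0.02,-0.0045,0],"turn":[0,0,0]},{"offset":[0,0,0],"turn":[0,0,0]},{"offset":[0,0,0],"turn":[0,0,0]}]';python3 - <<'E'
from h import *
to(644,35,22,169.3)
E
```

```text
time_s: 10.0
tool_pos: [0.6432, 0.0353, 0.1157]
orientation: [-0.0, -0.636, 0.771, 0.0]
ft_force: [0.2, -0.3, 0.3]
width: 0.0858
grasp_force: 0.0
t 10.00 pos [643.2  35.3 115.7] off [ 0.1 -0.9 93.7] closeaxis 169.0 tz [-0.001 -0.    -1.   ] j6 -0.49 turnz -0.3 deg = -0.005 rad
```

```bash
python3 -m creep '[{"offset":[0,-0.001,0.02],"turn":[0,0,0]},{"offset":[0,0,0.025],"turn":[0,0,0]},{"offset":[0,0,0.022],"turn":[0,0,0]},{"offset":[0,0,0.015],"turn":[0,0,0]},{"offset":[0,0,0.01],"turn":[0,0,0]},{"offset":[0,0,0.002],"turn":[0,0,0]},{"offset":[0,0,0],"turn":[0,0,0]},{"offset":[0,0,0],"turn":[0,0,0]}]'; python3 -m creep '[{"offset":[0,0,0],"turn":[0,0,0]},{"offset":[0,0,0],"turn":[0,0,0]},{"offset":[0,0,0],"turn":[0,0,0]},{"offset":[0,0,0],"turn":[0,0,0]},{"offset":[0,0,0],"turn":[0,0,0]},{"offset":[0,0,0],"turn":[0,0,0]},{"offset":[0,0,0],"turn":[0,0,0]},{"offset":[0,0,0],"turn":[0,0,0]}]' 1 35
```

```text
time_s: 10.8
tool_pos: [0.6451, 0.0351, 0.0233]
orientation: [0.001, -0.636, 0.772, -0.001]
ft_force: [0.2, 0.2, -0.7]
width: 0.0853
grasp_force: 0.0
time_s: 11.6
tool_pos: [0.6448, 0.0353, 0.023]
orientation: [0.001, -0.636, 0.772, -0.0]
ft_force: [-1.6, 0.6, 5.5]
width: 0.0458
grasp_force: 35.3
```

```bash
python3 -m creep '[{"offset":[0,0,-0.01],"turn":[0,0,0]},{"offset":[0,0,-0.02],"turn":[0,0,0]},{"offset":[0,0,-0.03],"turn":[0,0,0]},{"offset":[0,0,-0.03],"turn":[0,0,0]},{"offset":[0.015,0.005,0],"turn":[0,0,0]},{"offset":[0.025,0.01,0],"turn":[0,0,0]},{"offset":[0.033,0.012,0],"turn":[0,0,0]},{"offset":[0.033,0.012,0],"turn":[0,0,0]}]'; python3 -m creep '[{"offset":[0.033,0.012,0],"turn":[0,0,0]},{"offset":[0.033,0.012,0],"turn":[0,0,0]},{"offset":[0.033,0.012,0],"turn":[0,0,0]},{"offset":[0.033,0.012,0],"turn":[0,0,0]},{"offset":[0.033,0.012,0],"turn":[0,0,0]},{"offset":[0.033,0.011,0],"turn":[0,0,0]},{"offset":[0.02,0.007,0],"turn":[0,0,0]},{"offset":[0,0,0],"turn":[0,0,0]}]';  python3 -c "
from h import *
to(469.4,-262.5,22,167.5)"
```

```text
time_s: 12.4
tool_pos: [0.5846, -0.0623, 0.1116]
orientation: [-0.0, -0.636, 0.771, 0.0]
ft_force: [0.4, -0.7, -0.6]
width: 0.0454
grasp_force: 36.0
time_s: 13.2
tool_pos: [0.4657, -0.2624, 0.1118]
orientation: [-0.0, -0.635, 0.773, 0.0]
ft_force: [0.3, 0.1, -0.7]
width: 0.0454
grasp_force: 36.0
t 13.20 pos [ 465.7 -262.4  111.8] off [-0.6 -3.7 89.8] closeaxis 168.8 tz [-0.001  0.    -1.   ] j6 0.02 turnz 1.3 deg = 0.023 rad
```

```bash
python3 -m creep '[{"offset":[0,-0.003,0.02],"turn":[0,0,0]},{"offset":[0,0,0.025],"turn":[0,0,0]},{"offset":[0,0,0.02],"turn":[0,0,0]},{"offset":[0,0,0.012],"turn":[0,0,0]},{"offset":[0,0,0.008],"turn":[0,0,0]},{"offset":[0,0,0.003],"turn":[0,0,0]},{"offset":[0,0,0.0015],"turn":[0,0,0]},{"offset":[0,0,0],"turn":[0,0,0]}]';python3 -m creep '[{"offset":[0,0,0.0005],"turn":[0,0,0]},{"offset":[0,0,0],"turn":[0,0,0]}]'
```

```text
time_s: 14.0
tool_pos: [0.4711, -0.2612, 0.0231]
orientation: [0.0, -0.636, 0.772, -0.0]
ft_force: [-0.2, 0.7, -0.8]
width: 0.0457
grasp_force: 36.0
time_s: 14.2
tool_pos: [0.4709, -0.2612, 0.0226]
orientation: [0.0, -0.636, 0.772, -0.0]
ft_force: [1.0, 0.6, -0.9]
width: 0.0457
grasp_force: 36.0
```

```bash
python3 -m creep '[{"offset":[0,0,0.0007],"turn":[0,0,0]},{"offset":[0,0,0],"turn":[0,0,0]}]'; python3 -m creep '[{"offset":[0,0,0],"turn":[0,0,0]},{"offset":[0,0,0],"turn":[0,0,0]},{"offset":[0,0,0],"turn":[0,0,0]},{"offset":[0,0,0],"turn":[0,0,0]},{"offset":[0,0,-0.015],"turn":[0,0,0]},{"offset":[0,0,-0.03],"turn":[0,0,0]},{"offset":[0,0,-0.03],"turn":[0,0,0]},{"offset":[0,0,-0.025],"turn":[0,0,0]}]' -1; python3 -m creep '[{"offset":[0,0,-0.005],"turn":[0,0,0.14]},{"offset":[0,0,0],"turn":[0,0,0.14]},{"offset":[0,0,0],"turn":[0,0,0.14]},{"offset":[0,0,0],"turn":[0,0,0.14]},{"offset":[0,0,0],"turn":[0,0,0.14]},{"offset":[0,0,0],"turn":[0,0,0.14]},{"offset":[0,0,0],"turn":[0,0,0.14]},{"offset":[0,0,0],"turn":[0,0,0.14]}]' ;python3 -m creep '[{"offset":[0,0,0],"turn":[0,0,0.14]},{"offset":[0,0,0],"turn":[0,0,0.14]},{"offset":[0,0,0],"turn":[0,0,0.14]},{"offset":[0,0,0],"turn":[0,0,0]},{"offset":[0,0,0],"turn":[0,0,0]}]';python3 - <<'E'
from h import *
to(662,-18.8,110,79.3)
c=optics.camera("top");cv2.imwrite("pics/t2.png",cv2.resize(c["color"][140:270,180:460,::-1],None,fx=2.8,fy=2.8,interpolation=cv2.INTER_CUBIC))
E
```

```text
time_s: 14.4
tool_pos: [0.4709, -0.2612, 0.022]
orientation: [0.0, -0.636, 0.772, -0.0]
ft_force: [-1.2, 1.0, 3.7]
width: 0.0455
grasp_force: 36.4
time_s: 15.2
tool_pos: [0.4709, -0.2613, 0.123]
orientation: [0.0, -0.636, 0.772, -0.0]
ft_force: [0.3, 1.0, -0.3]
width: 0.0859
grasp_force: 0.0
time_s: 16.0
tool_pos: [0.4705, -0.261, 0.1262]
orientation: [-0.0, -0.126, 0.992, 0.0]
ft_force: [-0.7, -0.0, -0.2]
width: 0.0853
grasp_force: 0.0
time_s: 16.5
tool_pos: [0.4706, -0.2611, 0.1263]
orientation: [-0.0, 0.079, 0.997, 0.0]
ft_force: [0.4, -0.2, 0.3]
width: 0.085
grasp_force: 0.0
t 16.50 pos [ 470.6 -261.1  126.3] off [-151.1  269.3   16.3] closeaxis 81.0 tz [-0.  0. -1.] j6 -1.51 turnz 1.7 deg = 0.029 rad
```

View pics/t2.png

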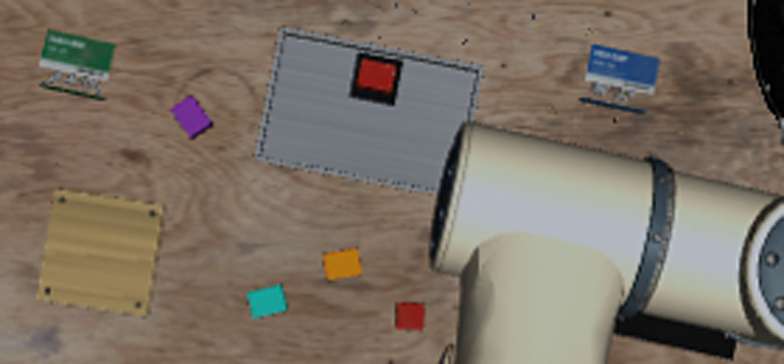

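```bash
python3 -m creep '[{"offset":[-0.008,0.015,0],"turn":[0,0,0.029]},{"offset":[-0.018,0.031,0],"turn":[0,0,0]},{"offset":[-0.019,0.034,0],"turn":[0,0,0]},{"offset":[-0.019,0.034,0],"turn":[0,0,0]},{"offset":[-0.019,0.034,0],"turn":[0,0,0]},{"offset":[-0.019,0.034,0],"turn":[0,0,0]},{"offset":[-0.019,0.034,0],"turn":[0,0,0]},{"offset":[-0.018,0.031,0],"turn":[0,0,0]}]' >/dev/null; python3 -m creep '[{"offset":[-0.008,0.015,0],"turn":[0,0,0]},{"offset":[0,0,0],"turn":[0,0,0]},{"offset":[0,0,0],"turn":[0,0,0]}]'
python3 - <<'E'
from h import *
to(662,-18.8,110,79.3)
c=optics.camera("wrist");cv2.imwrite("pics/w3.png",c["color"][:,:,::-1])
E
```

```text
time_s: 17.65
tool_pos: [0.6639, -0.0312, 0.126]
orientation: [-0.0, 0.094, 0.996, -0.0]
ft_force: [0.3, -0.9, 1.1]
width: 0.0853
grasp_force: 0.0
t 17.65 pos [663.9 -31.2 126. ] off [ 4.2 11.9 15.9] closeaxis 79.2 tz [-0.001 -0.    -1.   ] j6 -1.95 turnz -0.1 deg = -0.001 rad
```

View pics/w3.png

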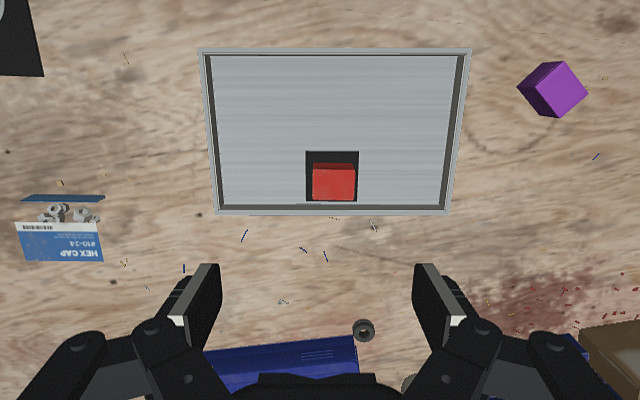

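The wrist view shows the lying carton's top at (312–355, 169–200) on the patch (306–358, 152–202), with free space on both sides in y.

Run:
```python
from h import *
c=optics.camera("wrist");h=cv2.cvtColor(c["color"],cv2.COLOR_RGB2HSV);H,S,V=[h[...,i].astype(int) for i in range(3)]
k=blob(c,((H<8)|(H>172))&(S>140)&(V>150),(290,140,375,215))[0];print(cv2.boundingRect(k),rect(c,k,.030))
f=lambda n,p,z:print(n,np.round(onz(c,p,z)*1000,1).tolist())
f("patch",[(306,151.5),(358,151.5),(357,202),(306,202)],.004)
f("tray",[(199,49),(471,49),(448,213),(216,214)],.018)
to(662,-18.8,10,79.3)
```

```text
(313, 169, 43, 31) [661.6 -17.4  25.   33.7 -12.5]
patch [[636.0, -35.8], [644.4, 8.0], [689.9, 0.3], [681.3, -45.0]]
tray [[543.0, -97.7], [581.0, 100.7], [709.5, 75.7], [672.6, -122.7]]
t 17.75 pos [663.7 -32.  126.6] off [  4.2  12.7 116.6] closeaxis 79.1 tz [-0. -0. -1.] j6 -1.95 turnz -0.2 deg = -0.003 rad
```

```bash
python3 -m creep '[{"offset":[0.0045,0.0135,0.01],"turn":[0,0,0]},{"offset":[0,0,0.025],"turn":[0,0,0]},{"offset":[0,0,0.03],"turn":[0,0,0]},{"offset":[0,0,0.025],"turn":[0,0,0]},{"offset":[0,0,0.016],"turn":[0,0,0]},{"offset":[0,0,0.008],"turn":[0,0,0]},{"offset":[0,0,0.004],"turn":[0,0,0]},{"offset":[0,0,0],"turn":[0,0,0]}]'; python3 -c "
from h import *
to(661.7,-17.8,7,79.3)"
```

```text
time_s: 18.55
tool_pos: [0.6623, -0.0172, 0.0086]
orientation: [0.0, 0.095, 0.995, 0.0]
ft_force: [-0.4, -0.1, -0.3]
width: 0.0854
grasp_force: 0.0
t 18.55 pos [662.3 -17.2   8.6] off [ 0.4 -0.7  1.6] closeaxis 79.1 tz [ 0. -0. -1.] j6 -1.97 turnz -0.2 deg = -0.003 rad
```

```bash
python3 -m creep '[{"offset":[0,0,0.001],"turn":[0,0,0]},{"offset":[0,0,0],"turn":[0,0,0]},{"offset":[0,0,0],"turn":[0,0,0]},{"offset":[0,0,0],"turn":[0,0,0]},{"offset":[0,0,0],"turn":[0,0,0]},{"offset":[0,0,0],"turn":[0,0,0]},{"offset":[0,0,0],"turn":[0,0,0]},{"offset":[0,0,0],"turn":[0,0,0]}]' 1 30; python3 -m creep '[{"offset":[0,0,-0.008],"turn":[0,0,0]},{"offset":[0,0,-0.02],"turn":[0,0,0]},{"offset":[0,0,-0.03],"turn":[0,0,0]},{"offset":[0,0,-0.03],"turn":[0,0,0]},{"offset":[0,0,0],"turn":[0,0,0]}]'
```

```text
time_s: 19.35
tool_pos: [0.6626, -0.0172, 0.0082]
orientation: [0.0, 0.095, 0.995, 0.0]
ft_force: [-1.0, -0.6, 5.3]
width: 0.0309
grasp_force: 30.4
time_s: 19.85
tool_pos: [0.6653, -0.0174, 0.101]
orientation: [0.005, 0.095, 0.995, 0.0]
ft_force: [2.0, 0.1, 0.1]
width: 0.0001
grasp_force: 0.0
```

The grip was lost during the lift: the width went from 31 mm to 0. Taking a look.

```bash
python3 -m creep '[{"offset":[0,0,-0.01],"turn":[0,0,0]},{"offset":[0,0,-0.02],"turn":[0,0,0]},{"offset":[0,0,0],"turn":[0,0,0]},{"offset":[0,0,0],"turn":[0,0,0]},{"offset":[0,0,0],"turn":[0,0,0]}]' -1
python3 - <<'E'
from h import *
c=optics.camera("wrist");a=c["color"][:,:,::-1]
b=optics.camera("side")["color"][:,:,::-1]
cv2.imwrite("pics/w4.png",np.vstack([a[20:240,150:500].repeat(2,0).repeat(2,1)[:300,:700],cv2.resize(b[170:250,220:350],(700,300))]))
to(662,-18,120,79.3)
E
```

```text
time_s: 20.35
tool_pos: [0.6615, -0.0172, 0.1242]
orientation: [-0.001, 0.095, 0.995, -0.0]
ft_force: [0.5, -1.0, -0.9]
width: 0.0721
grasp_force: 0.0
t 20.45 pos [661.7 -17.2 124.2] off [-0.5 -0.7  4.2] closeaxis 79.1 tz [-0.002 -0.    -1.   ] j6 -1.97 turnz -0.2 deg = -0.004 rad
```

View pics/w4.png

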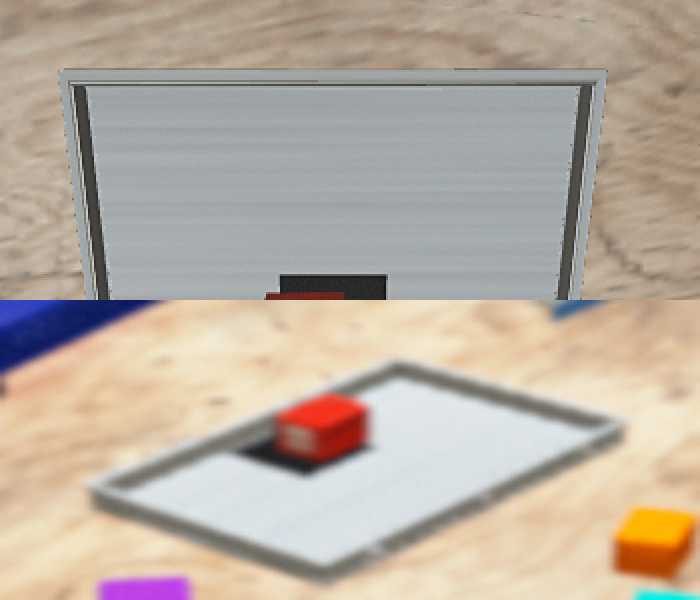

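The carton is still lying flat, shifted off the patch to the right. The pads were too high on it, so I'll measure again and grip lower.

Run:
```python
from h import *
c=optics.camera("wrist");h=cv2.cvtColor(c["color"],cv2.COLOR_RGB2HSV);H,S,V=[h[...,i].astype(int) for i in range(3)]
m=((H<8)|(H>172))&(S>140)&(V>150)
k=blob(c,m,(250,120,400,240))[0];print(cv2.boundingRect(k),rect(c,k,.030),cv2.approxPolyDP(k,4,True).reshape(-1,2).tolist())
r=rect(c,k,.030);to(r[0],r[1],5,79.3)
print(ctrl.observe()["width"])
cv2.imwrite("pics/w5.png",cv2.resize(c["color"][130:260,230:430,::-1],None,fx=4,fy=4))
```

```text
(281, 173, 42, 31) [656.9 -28.9  25.3  33.1 -10.6] [[281, 174], [282, 202], [322, 201], [322, 173]]
t 20.50 pos [661.8 -17.3 124.4] off [  2.4 -12.3 119.5] closeaxis 79.1 tz [-0.002 -0.    -1.   ] j6 -1.97 turnz -0.2 deg = -0.003 rad
0.08544080117283516
```

View pics/w5.png

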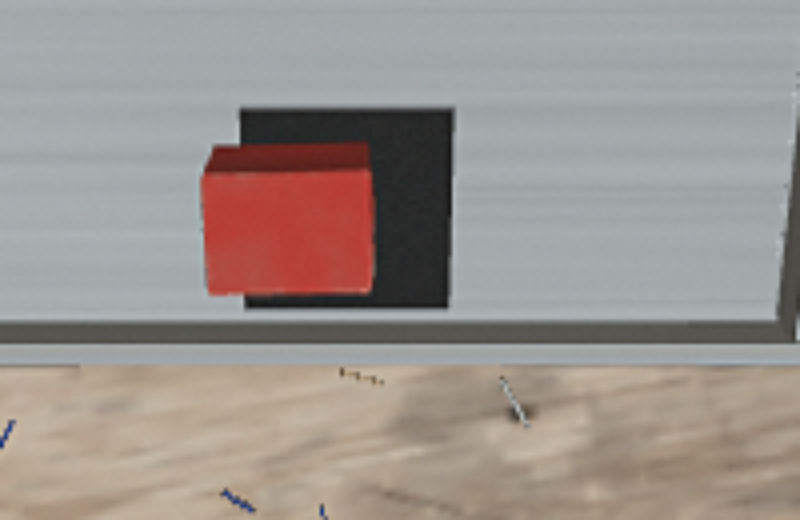

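The carton lies flat at crop (290,230), straight with the tray. Regripping lower and firmer.

```bash
python3 -m creep '[{"offset":[0.0024,-0.0122,0.01],"turn":[0,0,0]},{"offset":[0,0,0.025],"turn":[0,0,0]},{"offset":[0,0,0.03],"turn":[0,0,0]},{"offset":[0,0,0.025],"turn":[0,0,0]},{"offset":[0,0,0.016],"turn":[0,0,0]},{"offset":[0,0,0.008],"turn":[0,0,0]},{"offset":[0,0,0.004],"turn":[0,0,0]},{"offset":[0,0,0],"turn":[0,0,0]}]';  python3 -m creep '[{"offset":[0,0,0.0015],"turn":[0,0,0]},{"offset":[0,0,0],"turn":[0,0,0]}]'; python3 -c "
from h import *
to(656.9,-28.9,5,79.3)"
```

```text
time_s: 21.3
tool_pos: [0.6577, -0.0288, 0.0074]
orientation: [0.0, 0.095, 0.995, -0.0]
ft_force: [-0.9, 0.4, 0.2]
width: 0.0856
grasp_force: 0.0
time_s: 21.5
tool_pos: [0.6581, -0.0287, 0.0067]
orientation: [0.001, 0.095, 0.995, 0.0]
ft_force: [0.0, -0.0, -0.3]
width: 0.0856
grasp_force: 0.0
t 21.50 pos [658.1 -28.7   6.7] off [ 1.1 -0.4  1.7] closeaxis 79.1 tz [ 0.001  0.    -1.   ] j6 -1.95 turnz -0.2 deg = -0.003 rad
```

```bash
python3 -m creep '[{"offset":[0.001,0,0.002],"turn":[0,0,0]},{"offset":[0,0,0],"turn":[0,0,0]},{"offset":[0,0,0],"turn":[0,0,0]},{"offset":[0,0,0],"turn":[0,0,0]},{"offset":[0,0,0],"turn":[0,0,0]},{"offset":[0,0,0],"turn":[0,0,0]},{"offset":[0,0,0],"turn":[0,0,0]},{"offset":[0,0,0],"turn":[0,0,0]}]' 1 50; python3 -m creep '[{"offset":[0,0,0],"turn":[0,0,0]},{"offset":[0,0,0],"turn":[0,0,0]},{"offset":[0,0,0],"turn":[0,0,0]}]';  python3 -m creep '[{"offset":[0,0,-0.003],"turn":[0,0,0]},{"offset":[0,0,-0.005],"turn":[0,0,0]},{"offset":[0,0,0],"turn":[0,0,0]}]'
```

```text
time_s: 22.3
tool_pos: [0.6571, -0.0285, 0.0044]
orientation: [0.001, 0.095, 0.995, 0.0]
ft_force: [0.6, -0.3, 4.1]
width: 0.0322
grasp_force: 49.9
time_s: 22.6
tool_pos: [0.6571, -0.0285, 0.0044]
orientation: [0.001, 0.095, 0.995, 0.0]
ft_force: [0.0, 0.4, 5.8]
width: 0.0317
grasp_force: 50.0
time_s: 22.9
tool_pos: [0.6566, -0.0286, 0.0121]
orientation: [-0.0, 0.095, 0.995, -0.0]
ft_force: [0.2, -0.0, -0.4]
width: 0.0322
grasp_force: 49.5
```

```bash
python3 -m creep '[{"offset":[0,0,-0.006],"turn":[0,0,0]},{"offset":[0,0,-0.01],"turn":[0,0,0]},{"offset":[0,0,-0.012],"turn":[0,0,0]},{"offset":[0,0,-0.015],"turn":[0,0,0]},{"offset":[0,0,-0.015],"turn":[0,0,0]},{"offset":[0,0,-0.01],"turn":[0,0,0]},{"offset":[0,0,0],"turn":[0,0,0]}]';python3 -c "
from h import *
to(490.5,251,60,79.3)"
```

```text
time_s: 23.6
tool_pos: [0.658, -0.0285, 0.0825]
orientation: [0.002, 0.095, 0.995, 0.0]
ft_force: [-0.4, 0.3, -1.2]
width: 0.0318
grasp_force: 49.5
t 23.60 pos [658.  -28.5  82.5] off [217.3 242.8  21.8] closeaxis 79.1 tz [ 0.004  0.    -1.   ] j6 -1.95 turnz -0.2 deg = -0.003 rad
```

```bash
python3 -m creep '[{"offset":[0.007,0.008,0],"turn":[0,0,0]},{"offset":[0.014,0.016,0],"turn":[0,0,0]},{"offset":[0.018,0.02,0],"turn":[0,0,0]},{"offset":[0.018,0.02,0],"turn":[0,0,0]},{"offset":[0.018,0.02,0],"turn":[0,0,0]},{"offset":[0.018,0.02,0],"turn":[0,0,0]},{"offset":[0.018,0.02,0],"turn":[0,0,0]},{"offset":[0.018,0.02,0],"turn":[0,0,0]}]'; python3 -m creep '[{"offset":[0.018,0.02,0],"turn":[0,0,0]},{"offset":[0.018,0.02,0],"turn":[0,0,0]},{"offset":[0.018,0.02,0],"turn":[0,0,0]},{"offset":[0.018,0.02,0],"turn":[0,0,0]},{"offset":[0.012,0.014,0],"turn":[0,0,0]},{"offset":[0.005,0.005,0],"turn":[0,0,0]},{"offset":[0,0,0],"turn":[0,0,0]},{"offset":[0,0,0],"turn":[0,0,0]}]';python3 -c "
from h import *
to(490.5,251,10,79.3)"
```

```text
time_s: 24.4
tool_pos: [0.5553, 0.1383, 0.0789]
orientation: [-0.001, 0.095, 0.995, -0.0]
ft_force: [0.1, 0.6, -0.9]
width: 0.0322
grasp_force: 49.5
time_s: 25.2
tool_pos: [0.4883, 0.2508, 0.0795]
orientation: [-0.0, 0.095, 0.995, -0.0]
ft_force: [-0.1, 0.2, -0.1]
width: 0.0319
grasp_force: 49.5
t 25.20 pos [488.3 250.8  79.5] off [-2.2  0.7 69.5] closeaxis 79.1 tz [-0.001 -0.001 -1.   ] j6 -2.52 turnz -0.2 deg = -0.003 rad
```

```bash
python3 -m creep '[{"offset":[-0.002,0,0.015],"turn":[0,0,0]},{"offset":[0,0,0.02],"turn":[0,0,0]},{"offset":[0,0,0.016],"turn":[0,0,0]},{"offset":[0,0,0.009],"turn":[0,0,0]},{"offset":[0,0,0.005],"turn":[0,0,0]},{"offset":[0,0,0.002],"turn":[0,0,0]},{"offset":[0,0,0],"turn":[0,0,0]},{"offset":[0,0,0],"turn":[0,0,0]}]';python3 -m creep '[{"offset":[0,0,0.0015],"turn":[0,0,0]},{"offset":[0,0,0.0],"turn":[0,0,0]},{"offset":[0,0,0],"turn":[0,0,0]}]'
```

```text
time_s: 26.0
tool_pos: [0.4909, 0.2512, 0.0136]
orientation: [0.001, 0.095, 0.995, 0.0]
ft_force: [0.2, 0.5, 0.6]
width: 0.0321
grasp_force: 49.5
time_s: 26.3
tool_pos: [0.4905, 0.251, 0.0115]
orientation: [0.0, 0.095, 0.995, 0.0]
ft_force: [-0.6, 0.0, -1.0]
width: 0.0317
grasp_force: 49.5
```

```bash
python3 -m creep '[{"offset":[0,0,0.001],"turn":[0,0,0]},{"offset":[0,0,0.001],"turn":[0,0,0]},{"offset":[0,0,0],"turn":[0,0,0]},{"offset":[0,0,0],"turn":[0,0,0]}]'; python3 -m creep '[{"offset":[0,0,0],"turn":[0,0,0]},{"offset":[0,0,0],"turn":[0,0,0]},{"offset":[0,0,0],"turn":[0,0,0]},{"offset":[0,0,0],"turn":[0,0,0]},{"offset":[0,0,-0.015],"turn":[0,0,0]},{"offset":[0,0,-0.025],"turn":[0,0,0]},{"offset":[0,0,-0.025],"turn":[0,0,0]},{"offset":[0,0,-0.015],"turn":[0,0,0]}]' -1 ;python3 - <<'E'
from h import *
c=optics.camera("wrist");h=cv2.cvtColor(c["color"],cv2.COLOR_RGB2HSV);H,S,V=[h[...,i].astype(int) for i in range(3)]
m=((H<8)|(H>172))&(S>140)&(V>150)
k=blob(c,m,(200,100,450,260))[0];print(cv2.boundingRect(k),rect(c,k,.035))
to(429,-50.5,90,90)
E
```

```text
time_s: 26.7
tool_pos: [0.4905, 0.2509, 0.0094]
orientation: [0.0, 0.095, 0.995, 0.0]
ft_force: [0.8, 0.6, 1.3]
width: 0.0323
grasp_force: 49.6
time_s: 27.5
tool_pos: [0.4912, 0.2513, 0.0915]
orientation: [0.001, 0.095, 0.995, 0.001]
ft_force: [0.4, 0.8, -0.8]
width: 0.0855
grasp_force: 0.0
(291, 189, 50, 35) [490.6 250.9  25.2  33.9  -9.3]
t 27.55 pos [492.4 252.   93.6] off [   5.2 -309.     2.3] closeaxis 79.1 tz [ 0.005  0.003 -1.   ] j6 -2.52 turnz -10.9 deg = -0.190 rad
```

The lying carton is flat on the board at (490.6, 250.9), 1 mm from the centre. Next, the standing carton.

```bash
python3 -m creep '[{"offset":[0,0,0],"turn":[0,0,-0.095]},{"offset":[0,0,0],"turn":[0,0,-0.095]},{"offset":[0.004,-0.017,0],"turn":[0,0,0]},{"offset":[0.006,-0.03,0],"turn":[0,0,0]},{"offset":[0.007,-0.034,0],"turn":[0,0,0]},{"offset":[0.007,-0.034,0],"turn":[0,0,0]},{"offset":[0.007,-0.034,0],"turn":[0,0,0]},{"offset":[0.007,-0.034,0],"turn":[0,0,0]}]'; python3 -m creep '[{"offset":[0.007,-0.034,0],"turn":[0,0,0]},{"offset":[0.007,-0.034,0],"turn":[0,0,0]},{"offset":[0.006,-0.03,0],"turn":[0,0,0]},{"offset":[0.004,-0.02,0],"turn":[0,0,0]},{"offset":[0,0,0],"turn":[0,0,0]},{"offset":[0,0,0],"turn":[0,0,0]}]';python3 - <<'E'
from h import *
c=optics.camera("wrist");h=cv2.cvtColor(c["color"],cv2.COLOR_RGB2HSV);H,S,V=[h[...,i].astype(int) for i in range(3)]
m=((H<8)|(H>172))&(S>140)&(V>130)
k=blob(c,m,(200,100,450,260))[0];print(cv2.boundingRect(k),rect(c,k,.034),cv2.approxPolyDP(k,3,True).reshape(-1,2).tolist())
cv2.imwrite("pics/w6.png",cv2.resize(c["color"][100:300,170:470,::-1],None,fx=2.5,fy=2.5))
to(429,-50.5,5,90)
E
```

```text
time_s: 28.35
tool_pos: [0.4513, 0.0659, 0.0891]
orientation: [-0.0, 0.001, 1.0, -0.0]
ft_force: [0.7, -0.8, -0.0]
width: 0.0856
grasp_force: 0.0
time_s: 28.95
tool_pos: [0.4278, -0.0507, 0.0892]
orientation: [-0.0, 0.001, 1.0, 0.0]
ft_force: [0.7, -0.5, -0.4]
width: 0.0849
grasp_force: 0.0
(299, 190, 39, 37) [428.  -50.1  25.6  25.9  -4.3] [[302, 190], [305, 191], [301, 193], [299, 223], [334, 226], [337, 193]]
t 29.00 pos [428.1 -50.2  89.3] off [-0.9 -0.4 84.3] closeaxis 89.9 tz [ 0.  0. -1.] j6 -1.82 turnz -0.1 deg = -0.002 rad
```

View pics/w6.png

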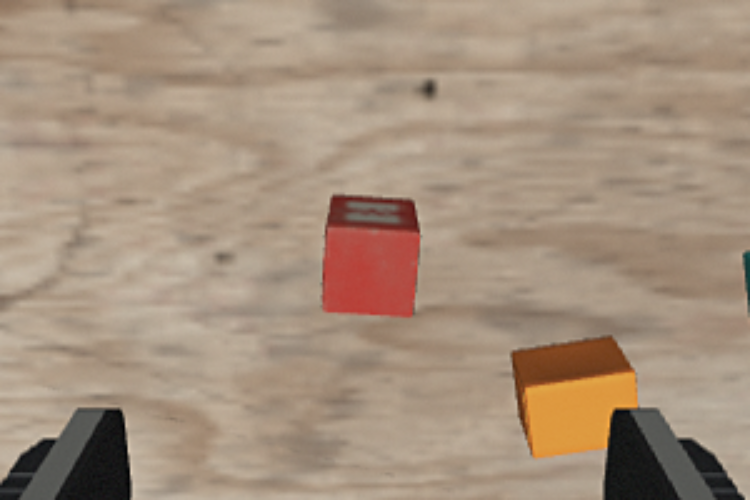

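The wrist crop shows the red standing carton at (370,265), turned about -4°. The orange decoy at (575,395) is clear of the fingers' path.

```bash
python3 -m creep '[{"offset":[-0.0005,0,0.01],"turn":[0,0,0.073]},{"offset":[0,0,0.025],"turn":[0,0,0]},{"offset":[0,0,0.022],"turn":[0,0,0]},{"offset":[0,0,0.015],"turn":[0,0,0]},{"offset":[0,0,0.008],"turn":[0,0,0]},{"offset":[0,0,0.004],"turn":[0,0,0]},{"offset":[0,0,0],"turn":[0,0,0]},{"offset":[0,0,0],"turn":[0,0,0]}]';python3 -c "
from h import *
to(428.4,-50.3,5,85.7)"
```

```text
time_s: 29.8
tool_pos: [0.4295, -0.0499, 0.006]
orientation: [0.001, 0.036, 0.999, 0.0]
ft_force: [0.3, 0.4, 0.8]
width: 0.0856
grasp_force: 0.0
t 29.80 pos [429.5 -49.9   6. ] off [ 1.1 -0.5  1. ] closeaxis 85.8 tz [ 0.001  0.    -1.   ] j6 -1.89 turnz 0.1 deg = 0.002 rad
```

```bash
python3 -m creep '[{"offset":[0.001,0,0.001],"turn":[0,0,0]},{"offset":[0,0,0],"turn":[0,0,0]},{"offset":[0,0,0],"turn":[0,0,0]},{"offset":[0,0,0],"turn":[0,0,0]},{"offset":[0,0,0],"turn":[0,0,0]},{"offset":[0,0,0],"turn":[0,0,0]},{"offset":[0,0,0],"turn":[0,0,0]},{"offset":[0,0,0],"turn":[0,0,0]}]' 1 50; python3 -m creep '[{"offset":[0,0,0],"turn":[0,0,0]},{"offset":[0,0,0],"turn":[0,0,0]}]';  python3 -m creep '[{"offset":[0,0,-0.006],"turn":[0,0,0]},{"offset":[0,0,-0.01],"turn":[0,0,0]},{"offset":[0,0,-0.012],"turn":[0,0,0]},{"offset":[0,0,-0.015],"turn":[0,0,0]},{"offset":[0,0,-0.02],"turn":[0,0,0.055]},{"offset":[0,0,-0.015],"turn":[0,0,0.055]},{"offset":[0,0,0],"turn":[0,0,0]}]';python3 -c "
from h import *
to(662,-18.2,80,79.3)"
```

```text
time_s: 30.6
tool_pos: [0.4283, -0.05, 0.0047]
orientation: [0.0, 0.036, 0.999, -0.0]
ft_force: [-0.4, 1.1, 5.5]
width: 0.0249
grasp_force: 49.6
time_s: 30.8
tool_pos: [0.4283, -0.05, 0.0047]
orientation: [0.0, 0.036, 0.999, -0.0]
ft_force: [-0.0, 0.6, 5.6]
width: 0.0248
grasp_force: 49.6
time_s: 31.5
tool_pos: [0.4295, -0.0498, 0.0848]
orientation: [0.002, 0.092, 0.996, 0.001]
ft_force: [0.3, -1.1, -1.0]
width: 0.0246
grasp_force: 49.2
t 31.50 pos [429.5 -49.8  84.8] off [-222.8   73.6    5.9] closeaxis 79.5 tz [ 0.005  0.001 -1.   ] j6 -2.00 turnz 0.2 deg = 0.003 rad
```

```bash
python3 -m creep '[{"offset":[-0.011,0.004,0],"turn":[0,0,0]},{"offset":[-0.021,0.007,0],"turn":[0,0,0]},{"offset":[-0.026,0.009,0],"turn":[0,0,0]},{"offset":[-0.026,0.009,0],"turn":[0,0,0]},{"offset":[-0.026,0.009,0],"turn":[0,0,0]},{"offset":[-0.026,0.009,0],"turn":[0,0,0]},{"offset":[-0.026,0.009,0],"turn":[0,0,0]},{"offset":[-0.026,0.008,0],"turn":[0,0,0]}]' >/dev/null; python3 -m creep '[{"offset":[-0.021,0.006,0],"turn":[0,0,0]},{"offset":[-0.014,0.0035,0],"turn":[0,0,0]},{"offset":[0,0,0],"turn":[0,0,0]},{"offset":[0,0,0],"turn":[0,0,0]}]';python3 -c "
from h import *
to(662,-18.2,10,79.3)"
```

```text
time_s: 32.7
tool_pos: [0.6601, -0.0184, 0.0807]
orientation: [-0.001, 0.091, 0.996, -0.0]
ft_force: [-0.5, 1.1, -0.3]
width: 0.0245
grasp_force: 49.2
t 32.70 pos [660.1 -18.4  80.7] off [-2.   0.6 70.7] closeaxis 79.5 tz [-0.003 -0.    -1.   ] j6 -1.96 turnz 0.2 deg = 0.004 rad
```

```bash
python3 -m creep '[{"offset":[-0.001,0.0005,0.015],"turn":[0,0,0.004]},{"offset":[0,0,0.022],"turn":[0,0,0]},{"offset":[0,0,0.016],"turn":[0,0,0]},{"offset":[0,0,0.009],"turn":[0,0,0]},{"offset":[0,0,0.005],"turn":[0,0,0]},{"offset":[0,0,0.002],"turn":[0,0,0]},{"offset":[0,0,0],"turn":[0,0,0]},{"offset":[0,0,0],"turn":[0,0,0]}]';python3 -c "
from h import *
to(662,-18.2,8.7,79.3)"
```

```text
time_s: 33.5
tool_pos: [0.6622, -0.018, 0.0143]
orientation: [0.001, 0.093, 0.996, 0.0]
ft_force: [-0.1, 0.7, 0.0]
width: 0.0249
grasp_force: 49.2
t 33.50 pos [662.2 -18.   14.3] off [ 0.2 -0.2  5.6] closeaxis 79.3 tz [ 0.002  0.    -1.   ] j6 -1.97 turnz -0.0 deg = -0.000 rad
```

```bash
python3 -m creep '[{"offset":[0,0,0.003],"turn":[0,0,0]},{"offset":[0,0,0.001],"turn":[0,0,0]},{"offset":[0,0,0],"turn":[0,0,0]},{"offset":[0,0,0],"turn":[0,0,0]}]'; python3 -m creep '[{"offset":[0,0,0.0006],"turn":[0,0,0]},{"offset":[0,0,0],"turn":[0,0,0]}]'
```

```text
time_s: 33.9
tool_pos: [0.6617, -0.0181, 0.0094]
orientation: [0.0, 0.093, 0.996, -0.0]
ft_force: [-0.0, 0.7, -0.7]
width: 0.025
grasp_force: 49.2
time_s: 34.1
tool_pos: [0.6618, -0.0181, 0.0089]
orientation: [0.0, 0.093, 0.996, 0.0]
ft_force: [-0.4, 0.0, -0.6]
width: 0.025
grasp_force: 49.3
```

```bash
python3 -m creep '[{"offset":[0,0,0.0004],"turn":[0,0,0]},{"offset":[0,0,0],"turn":[0,0,0]}]'; python3 -m creep '[{"offset":[0,0,0],"turn":[0,0,0]},{"offset":[0,0,0],"turn":[0,0,0]},{"offset":[0,0,0],"turn":[0,0,0]},{"offset":[0,0,0],"turn":[0,0,0]},{"offset":[0,0,-0.015],"turn":[0,0,0]},{"offset":[0,0,-0.025],"turn":[0,0,0]},{"offset":[0,0,-0.035],"turn":[0,0,0]},{"offset":[0,0,-0.035],"turn":[0,0,0]}]' -1 ;python3 - <<'E'
from h import *
c=optics.camera("wrist");h=cv2.cvtColor(c["color"],cv2.COLOR_RGB2HSV);H,S,V=[h[...,i].astype(int) for i in range(3)]
m=((H<8)|(H>172))&(S>140)&(V>130)
k=blob(c,m,(200,100,450,260))[0];print(cv2.boundingRect(k),rect(c,k,.038))
cv2.imwrite("pics/w7.png",cv2.resize(c["color"][100:300,170:470,::-1],None,fx=2.5,fy=2.5))
to(470,-262,120,169)
E
```

```text
time_s: 34.3
tool_pos: [0.6618, -0.018, 0.0089]
orientation: [0.0, 0.093, 0.996, -0.0]
ft_force: [-0.9, 0.8, 2.3]
width: 0.0249
grasp_force: 49.6
time_s: 35.1
tool_pos: [0.6612, -0.0182, 0.1192]
orientation: [-0.001, 0.093, 0.996, -0.0]
ft_force: [2.0, -0.7, 0.1]
width: 0.0855
grasp_force: 0.0
(300, 181, 34, 32) [661.6 -18.4  25.2  25.6 -10.7]
t 35.15 pos [664.8 -18.7 127. ] off [ 146.4 -275.2    5.2] closeaxis 79.3 tz [ 0.011 -0.001 -1.   ] j6 -1.97 turnz -89.7 deg = -1.565 rad
```

View pics/w7.png

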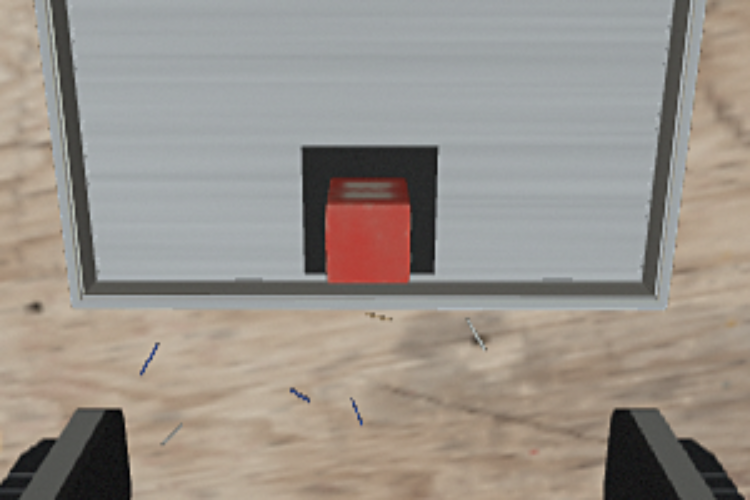

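The standing carton is upright and square on the patch at (661.6, -18.4). Turning back and fetching the spool.

```bash
python3 -m creep '[{"offset":[0,0,0],"turn":[0,0,-0.142]},{"offset":[0,0,0],"turn":[0,0,-0.142]},{"offset":[0,0,0],"turn":[0,0,-0.142]},{"offset":[0,0,0],"turn":[0,0,-0.142]},{"offset":[0,0,0],"turn":[0,0,-0.142]},{"offset":[0,0,0],"turn":[0,0,-0.142]},{"offset":[0,0,0],"turn":[0,0,-0.142]},{"offset":[0,0,0],"turn":[0,0,-0.142]}]'>/dev/null; python3 -m creep '[{"offset":[0,0,0],"turn":[0,0,-0.142]},{"offset":[0,0,0],"turn":[0,0,-0.142]},{"offset":[0,0,0],"turn":[0,0,-0.145]},{"offset":[0.015,0.008,0],"turn":[0,0,0]},{"offset":[0.025,0.013,0],"turn":[0,0,0]},{"offset":[0.033,0.017,0],"turn":[0,0,0]},{"offset":[0.033,0.017,0],"turn":[0,0,0]},{"offset":[0.033,0.017,0],"turn":[0,0,0]}]';python3 -m creep '[{"offset":[0.033,0.017,0],"turn":[0,0,0]},{"offset":[0.033,0.017,0],"turn":[0,0,0]},{"offset":[0.033,0.017,0],"turn":[0,0,0]},{"offset":[0.023,0.012,0],"turn":[0,0,0]},{"offset":[0.013,0.007,0],"turn":[0,0,0]},{"offset":[0,0,0],"turn":[0,0,0]},{"offset":[0,0,0],"turn":[0,0,0]}]';python3 - <<'E'
from h import *
to(470.9,-261.2,22,169)
c=optics.camera("wrist");cv2.imwrite("pics/w8.png",c["color"][:,:,::-1])
E
```

```text
time_s: 36.75
tool_pos: [0.5633, -0.1416, 0.1182]
orientation: [0.0, -0.636, 0.772, -0.0]
ft_force: [-0.3, -0.2, 0.3]
width: 0.0854
grasp_force: 0.0
time_s: 37.45
tool_pos: [0.47, -0.2596, 0.1184]
orientation: [0.0, -0.636, 0.772, -0.0]
ft_force: [-0.6, -0.1, 0.2]
width: 0.0858
grasp_force: 0.0
t 37.45 pos [ 470.  -259.6  118.4] off [ 1.4 -1.1 96.4] closeaxis 168.9 tz [ 0.  0. -1.] j6 0.02 turnz -0.1 deg = -0.001 rad
```

View pics/w8.png

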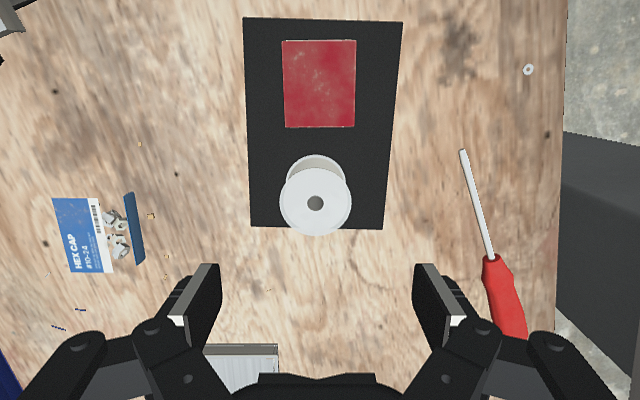

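The wrist view shows the spool top at (315,203) and the big carton at (319,84), both upright on the mat. Going straight down to the spool.

```bash
python3 -c "
from h import *
c=optics.camera('wrist');print(onz(c,[(315.5,199),(319.5,84)],.053)*1e3)"; python3 -m creep '[{"offset":[0.0014,-0.001,0.02],"turn":[0,0,0]},{"offset":[0,0,0.025],"turn":[0,0,0]},{"offset":[0,0,0.022],"turn":[0,0,0]},{"offset":[0,0,0.015],"turn":[0,0,0]},{"offset":[0,0,0.01],"turn":[0,0,0]},{"offset":[0,0,0.004],"turn":[0,0,0]},{"offset":[0,0,0],"turn":[0,0,0]},{"offset":[0,0,0],"turn":[0,0,0]}]'
```

```text
[[ 470.56228854 -263.03932261]
 [ 452.902638   -339.74072016]]
time_s: 38.35
tool_pos: [0.4712, -0.2614, 0.0232]
orientation: [0.0, -0.636, 0.772, -0.001]
ft_force: [0.5, -0.5, 0.0]
width: 0.0854
grasp_force: 0.0
```

```bash
python3 -m creep '[{"offset":[0,0,0.001],"turn":[0,0,0]},{"offset":[0,0,0],"turn":[0,0,0]},{"offset":[0,0,0],"turn":[0,0,0]},{"offset":[0,0,0],"turn":[0,0,0]},{"offset":[0,0,0],"turn":[0,0,0]},{"offset":[0,0,0],"turn":[0,0,0]},{"offset":[0,0,0],"turn":[0,0,0]},{"offset":[0,0,0],"turn":[0,0,0]}]' 1 35; python3 -m creep '[{"offset":[0,0,-0.01],"turn":[0,0,0]},{"offset":[0,0,-0.02],"turn":[0,0,0]},{"offset":[0,0,-0.03],"turn":[0,0,0]},{"offset":[0,0,-0.03],"turn":[0,0,0]},{"offset":[-0.015,-0.005,0],"turn":[0,0,0]},{"offset":[-0.025,-0.009,0],"turn":[0,0,0]},{"offset":[-0.033,-0.012,0],"turn":[0,0,0]},{"offset":[-0.033,-0.012,0],"turn":[0,0,0]}]'; python3 -m creep '[{"offset":[-0.033,-0.012,0],"turn":[0,0,0]},{"offset":[-0.033,-0.012,0],"turn":[0,0,0]},{"offset":[-0.033,-0.012,0],"turn":[0,0,0]},{"offset":[-0.033,-0.012,0],"turn":[0,0,0]},{"offset":[-0.033,-0.012,0],"turn":[0,0,0]},{"offset":[-0.033,-0.011,0],"turn":[0,0,0]},{"offset":[-0.02,-0.007,0],"turn":[0,0,0]},{"offset":[0,0,0],"turn":[0,0,0]}]';python3 -m creep '[{"offset":[0,0,0],"turn":[0,0,0]}]';  python3 -c "
from h import *
to(644.8,35.3,23,169.1)"
```

```text
time_s: 39.15
tool_pos: [0.4708, -0.2615, 0.0222]
orientation: [0.0, -0.636, 0.772, -0.001]
ft_force: [-1.5, 1.0, 6.2]
width: 0.0452
grasp_force: 35.2
time_s: 39.95
tool_pos: [0.5282, -0.1634, 0.1113]
orientation: [-0.0, -0.635, 0.772, 0.0]
ft_force: [0.2, -1.0, -0.3]
width: 0.0456
grasp_force: 36.0
time_s: 40.75
tool_pos: [0.647, 0.0373, 0.1102]
orientation: [-0.0, -0.637, 0.771, 0.0]
ft_force: [0.7, 0.2, -0.6]
width: 0.0454
grasp_force: 36.0
time_s: 40.85
tool_pos: [0.646, 0.0349, 0.1107]
orientation: [-0.001, -0.636, 0.772, 0.0]
ft_force: [0.6, -0.4, -0.9]
width: 0.0455
grasp_force: 36.0
t 40.85 pos [646.   34.9 110.7] off [-0.2  1.2 87.7] closeaxis 169.0 tz [-0.001 -0.    -1.   ] j6 -0.49 turnz -0.1 deg = -0.002 rad
```

```bash
python3 -m creep '[{"offset":[0,0.0018,0.02],"turn":[0,0,0]},{"offset":[0,0,0.025],"turn":[0,0,0]},{"offset":[0,0,0.02],"turn":[0,0,0]},{"offset":[0,0,0.011],"turn":[0,0,0]},{"offset":[0,0,0.006],"turn":[0,0,0]},{"offset":[0,0,0.002],"turn":[0,0,0]},{"offset":[0,0,0],"turn":[0,0,0]},{"offset":[0,0,0],"turn":[0,0,0]}]'; python3 -c "
from h import *
to(644.8,35.3,23,169.1)"
```

```text
time_s: 41.65
tool_pos: [0.6453, 0.0348, 0.0284]
orientation: [0.001, -0.636, 0.772, -0.0]
ft_force: [0.2, 0.7, -0.3]
width: 0.0456
grasp_force: 36.0
t 41.65 pos [645.3  34.8  28.4] off [-0.4  0.6  5.4] closeaxis 168.9 tz [ 0.002  0.    -1.   ] j6 -0.49 turnz -0.2 deg = -0.003 rad
```

```bash
python3 -m creep '[{"offset":[-0.0004,0.0004,0.003],"turn":[0,0,0]},{"offset":[0,0,0.001],"turn":[0,0,0]},{"offset":[0,0,0],"turn":[0,0,0]},{"offset":[0,0,0],"turn":[0,0,0]}]'; python3 -m creep '[{"offset":[0,0,0.0008],"turn":[0,0,0]},{"offset":[0,0,0],"turn":[0,0,0]},{"offset":[0,0,0],"turn":[0,0,0]}]'
```

```text
time_s: 42.05
tool_pos: [0.6443, 0.0352, 0.0234]
orientation: [-0.0, -0.636, 0.772, -0.0]
ft_force: [-0.5, 0.4, -1.2]
width: 0.0454
grasp_force: 36.0
time_s: 42.35
tool_pos: [0.6445, 0.0353, 0.0232]
orientation: [0.0, -0.636, 0.772, -0.0]
ft_force: [-2.6, 1.0, 5.8]
width: 0.0455
grasp_force: 36.6
```

```bash
python3 -m creep '[{"offset":[0,0,0],"turn":[0,0,0]},{"offset":[0,0,0],"turn":[0,0,0]},{"offset":[0,0,0],"turn":[0,0,0]},{"offset":[0,0,0],"turn":[0,0,0]},{"offset":[0,0,-0.015],"turn":[0,0,0]},{"offset":[0,0,-0.025],"turn":[0,0,0]},{"offset":[0,0,-0.03],"turn":[0,0,0]},{"offset":[0,0,-0.025],"turn":[0,0,0]}]' -1; python3 -m creep '[{"offset":[0.016,0.005,0],"turn":[0,0,0]},{"offset":[0.032,0.01,0],"turn":[0,0,0]},{"offset":[0.034,0.01,0],"turn":[0,0,0]},{"offset":[0.034,0.01,0],"turn":[0,0,0]},{"offset":[0.034,0.01,0],"turn":[0,0,0]},{"offset":[0.034,0.01,0],"turn":[0,0,0]},{"offset":[0.034,0.01,0],"turn":[0,0,0]},{"offset":[0.034,0.01,0],"turn":[0,0,0]}]' >/dev/null;  python3 -m creep '[{"offset":[0.034,0.01,0],"turn":[0,0,0]},{"offset":[0.034,0.01,0],"turn":[0,0,0]},{"offset":[0.034,0.01,0],"turn":[0,0,0]},{"offset":[0.03,0.008,0],"turn":[0,0,0]},{"offset":[0.02,0.005,0],"turn":[0,0,0]},{"offset":[0,0,0],"turn":[0,0,0]},{"offset":[0,0,0],"turn":[0,0,0]}]'; python3 -c "
from h import *
to(453.1,-339.4,21.6,169)"
```

```text
time_s: 43.15
tool_pos: [0.6446, 0.0352, 0.1191]
orientation: [0.0, -0.636, 0.772, -0.0]
ft_force: [1.4, 0.1, 0.7]
width: 0.0851
grasp_force: 0.0
time_s: 44.65
tool_pos: [0.4504, -0.3388, 0.117]
orientation: [-0.0, -0.635, 0.772, 0.0]
ft_force: [0.7, -0.2, -0.3]
width: 0.085
grasp_force: 0.0
t 44.65 pos [ 450.4 -338.8  117. ] off [ 0.1 -2.9 95.4] closeaxis 168.9 tz [-0.001  0.001 -1.   ] j6 0.17 turnz -0.1 deg = -0.002 rad
```

```bash
python3 -m creep '[{"offset":[0,-0.0025,0.02],"turn":[0,0,0]},{"offset":[0,0,0.025],"turn":[0,0,0]},{"offset":[0,0,0.022],"turn":[0,0,0]},{"offset":[0,0,0.015],"turn":[0,0,0]},{"offset":[0,0,0.009],"turn":[0,0,0]},{"offset":[0,0,0.003],"turn":[0,0,0]},{"offset":[0,0,0],"turn":[0,0,0]},{"offset":[0,0,0],"turn":[0,0,0]}]';  python3 -m creep '[{"offset":[0,0,0.001],"turn":[0,0,0]},{"offset":[0,0,0],"turn":[0,0,0]},{"offset":[0,0,0],"turn":[0,0,0]},{"offset":[0,0,0],"turn":[0,0,0]},{"offset":[0,0,0],"turn":[0,0,0]},{"offset":[0,0,0],"turn":[0,0,0]},{"offset":[0,0,0],"turn":[0,0,0]},{"offset":[0,0,0],"turn":[0,0,0]}]' 1 35
```

```text
time_s: 45.45
tool_pos: [0.4542, -0.3393, 0.0245]
orientation: [0.0, -0.636, 0.772, -0.001]
ft_force: [-1.1, -0.4, 1.0]
width: 0.0854
grasp_force: 0.0
time_s: 46.25
tool_pos: [0.4537, -0.3393, 0.0231]
orientation: [0.0, -0.636, 0.772, -0.0]
ft_force: [-1.3, 1.5, 5.8]
width: 0.0448
grasp_force: 37.0
```

```bash
python3 -m creep '[{"offset":[0,0,-0.01],"turn":[0,0,0]},{"offset":[0,0,-0.02],"turn":[0,0,0]},{"offset":[0,0,-0.03],"turn":[0,0,0]},{"offset":[0,0,-0.03],"turn":[0,0,0]},{"offset":[-0.015,-0.006,0],"turn":[0,0,0]},{"offset":[-0.025,-0.01,0],"turn":[0,0,0]},{"offset":[-0.033,-0.013,0],"turn":[0,0,0]},{"offset":[-0.033,-0.013,0],"turn":[0,0,0]}]'; python3 -m creep '[{"offset":[-0.033,-0.013,0],"turn":[0,0,0]},{"offset":[-0.033,-0.013,0],"turn":[0,0,0]},{"offset":[-0.033,-0.013,0],"turn":[0,0,0]},{"offset":[-0.033,-0.013,0],"turn":[0,0,0]},{"offset":[-0.033,-0.013,0],"turn":[0,0,0]},{"offset":[-0.022,-0.008,0],"turn":[0,0,0]},{"offset":[-0.012,-0.004,0],"turn":[0,0,0]},{"offset":[0,0,0],"turn":[0,0,0]}]';python3 -m creep '[{"offset":[0,0,0],"turn":[0,0,0]}]';  python3 -c "
from h import *
to(627.7,-61.3,24,169.1)"
```

```text
time_s: 47.05
tool_pos: [0.5152, -0.2418, 0.1122]
orientation: [-0.0, -0.635, 0.772, 0.0]
ft_force: [0.1, -0.3, -1.2]
width: 0.0449
grasp_force: 36.3
time_s: 47.85
tool_pos: [0.629, -0.0611, 0.1118]
orientation: [-0.0, -0.636, 0.771, 0.0]
ft_force: [-0.8, -0.4, -1.2]
width: 0.0451
grasp_force: 36.3
time_s: 47.95
tool_pos: [0.6283, -0.0629, 0.1123]
orientation: [-0.0, -0.636, 0.772, 0.0]
ft_force: [0.5, -0.8, -1.5]
width: 0.045
grasp_force: 36.3
t 47.95 pos [628.3 -62.9 112.3] off [-1.5  0.8 88.3] closeaxis 168.9 tz [-0.001 -0.    -1.   ] j6 -0.34 turnz -0.2 deg = -0.003 rad
```

```bash
python3 -m creep '[{"offset":[-0.001,0.0015,0.02],"turn":[0,0,0]},{"offset":[0,0,0.025],"turn":[0,0,0]},{"offset":[0,0,0.02],"turn":[0,0,0]},{"offset":[0,0,0.011],"turn":[0,0,0]},{"offset":[0,0,0.006],"turn":[0,0,0]},{"offset":[0,0,0.002],"turn":[0,0,0]},{"offset":[0,0,0],"turn":[0,0,0]},{"offset":[0,0,0],"turn":[0,0,0]}]'; python3 -c "
from h import *
to(627.7,-61.3,24,169.1)"
```

```text
time_s: 48.75
tool_pos: [0.6282, -0.0614, 0.0297]
orientation: [0.001, -0.636, 0.772, -0.001]
ft_force: [0.4, 0.4, -0.8]
width: 0.0451
grasp_force: 36.3
t 48.75 pos [628.2 -61.4  29.7] off [0.  0.5 5.7] closeaxis 168.9 tz [ 0.002  0.    -1.   ] j6 -0.34 turnz -0.2 deg = -0.003 rad
```

```bash
python3 -m creep '[{"offset":[0,0.0003,0.003],"turn":[0,0,0]},{"offset":[0,0,0.001],"turn":[0,0,0]},{"offset":[0,0,0],"turn":[0,0,0]},{"offset":[0,0,0],"turn":[0,0,0]}]'; python3 -m creep '[{"offset":[0,0,0.0008],"turn":[0,0,0]},{"offset":[0,0,0],"turn":[0,0,0]},{"offset":[0,0,0],"turn":[0,0,0]}]'
```

```text
time_s: 49.15
tool_pos: [0.6272, -0.0612, 0.0246]
orientation: [-0.0, -0.636, 0.772, -0.0]
ft_force: [-0.6, -0.2, -0.6]
width: 0.0448
grasp_force: 36.3
time_s: 49.45
tool_pos: [0.6274, -0.0613, 0.0241]
orientation: [0.0, -0.636, 0.772, -0.0]
ft_force: [-0.2, -0.2, 1.7]
width: 0.0454
grasp_force: 36.5
```

```bash
python3 -m creep '[{"offset":[0,0,0],"turn":[0,0,0]},{"offset":[0,0,0],"turn":[0,0,0]},{"offset":[0,0,0],"turn":[0,0,0]},{"offset":[0,0,0],"turn":[0,0,0]},{"offset":[0,0,-0.015],"turn":[0,0,0]},{"offset":[0,0,-0.03],"turn":[0,0,0]},{"offset":[0,0,-0.035],"turn":[0,0,0]},{"offset":[0,0,-0.03],"turn":[0,0,0]}]' -1; python3 -m creep '[{"offset":[0.018,0.012,-0.005],"turn":[0,0,0]},{"offset":[0.03,0.02,0],"turn":[0,0,0]},{"offset":[0.036,0.024,0],"turn":[0,0,0]},{"offset":[0.036,0.024,0],"turn":[0,0,0]},{"offset":[0.036,0.024,0],"turn":[0,0,0]},{"offset":[0.036,0.024,0],"turn":[0,0,0]},{"offset":[0.036,0.024,0],"turn":[0,0,0]},{"offset":[0.036,0.024,0],"turn":[0,0,0]}]'; python3 -m creep '[{"offset":[0.03,0.02,0],"turn":[0,0,0]},{"offset":[0.03,0.02,0],"turn":[0,0,0]},{"offset":[0.02,0.01,0],"turn":[0,0,0]},{"offset":[0,0,0],"turn":[0,0,0]},{"offset":[0,0,0],"turn":[0,0,0]}]'
python3 - <<'E'
from h import *
c=optics.camera("top");cv2.imwrite("pics/t3.png",cv2.resize(c["color"][140:270,180:420,::-1],None,fx=3.3,fy=3.3,interpolation=cv2.INTER_CUBIC))
b=optics.camera("side")["color"][:,:,::-1]
cv2.imwrite("pics/s3.png",cv2.resize(b[160:340,160:400],None,fx=3,fy=3))
E
```

```text
time_s: 50.25
tool_pos: [0.6273, -0.0614, 0.1356]
orientation: [0.0, -0.636, 0.772, -0.0]
ft_force: [0.9, -0.2, 0.1]
width: 0.0854
grasp_force: 0.0
time_s: 51.05
tool_pos: [0.4024, -0.2876, 0.139]
orientation: [0.0, -0.636, 0.772, -0.0]
ft_force: [0.6, -0.7, 0.3]
width: 0.0853
grasp_force: 0.0
time_s: 51.55
tool_pos: [0.3392, -0.3557, 0.1388]
orientation: [0.0, -0.635, 0.772, -0.0]
ft_force: [-0.5, 0.5, 0.1]
width: 0.0851
grasp_force: 0.0
```

View pics/t3.png

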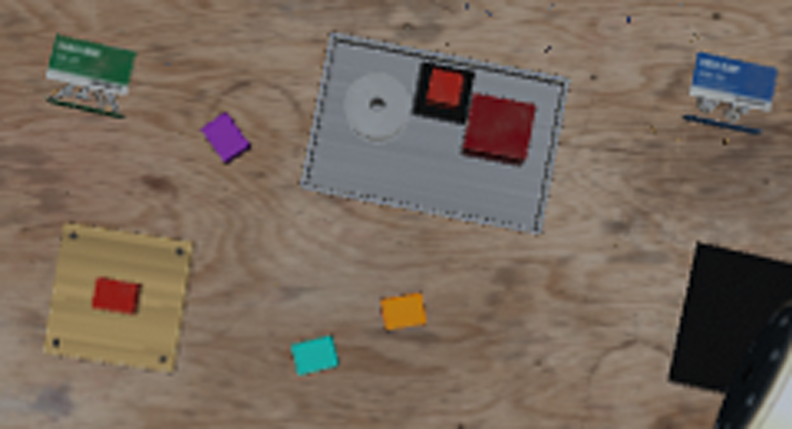

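View pics/s3.png

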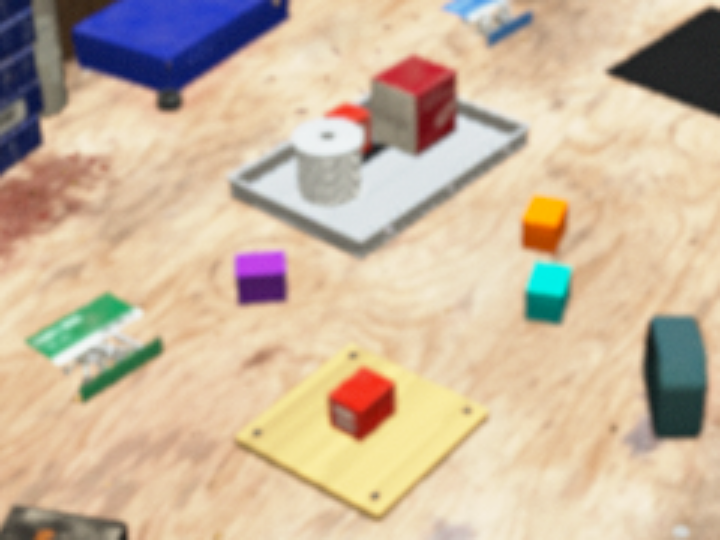

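Both views show the end state as asked. The lying carton is mid-board at (115,296). The standing carton is on the patch at (445,87). The spool (378,104) and the big carton (500,128) are back in place and upright, and the bystanders have not moved.

```bash
python3 -c "
from cell import ctrl
print(ctrl.job_done())"
```

```text
the job is handed in; nothing more can be done
None
```

The job is done and handed in at about 52 s; the lying carton slipped once inside the tray on the first lift but stayed flat and was regripped, and the final camera views show everything upright where you asked, with the bystanders unmoved.

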